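Centre the specimen carrier on the floating stage and load the dish

TASK

The loose grey metal carrier disc stands off-centre on the rubber-mounted black stage plate, which gives way when you push and springs back when you let go. Nudge the disc gently with the fingertips from one side and the other, sliding it without lifting it, until after letting go it rests centred on the mark of the plate; then set the petri dish down gently in the middle of the disc. Leave the other things on the bench alone.

Things in the scene. Friction and masses are not known exactly. Their poses are not given: they have to be found in the camera images.
- mark (a point): Where the engraved mark's centre rests when nothing pushes the plate: a white cross in a white ring 122 mm across on the floating black plate (190 x 190 mm, 12 mm thick). On the plate's top face, 47 mm above the bench; x, y along the plate's edges. This point is fixed to the stage's foot: it does NOT follow the plate when the plate is pushed aside.
- stage: Grey foot of the stage, 170 x 170 mm, fixed on the bench under the plate; origin on the bench below the mark. The plate above floats on rubber mounts: it yields alike in every horizontal direction, 1 mm per 0.18 N (180 N/m), up to 35 mm along each edge, carries what stands on it, and springs back fully when let go. Plate displacement = horizontal push / 180 N/m.
- carrier: Loose grey metal disc, 110 mm across (too wide to grip), 20 mm tall with ball feet (rim 3 to 20 mm above the plate), 0.3 to 0.65 kg, starting 18 to 41 mm off the mark. Origin: centre of its underside, on the plate's top; z up. Pushed, it moves with the plate until the push reaches its friction (1.2 to 4.8 N), then slides on it; let go slowly, it rides back with the plate. Over 10 N is too hard.
- carrier_top (a point): Centre of the disc's flat top face, 20 mm above its underside; a dark dot inside a dark circle 65 mm in diameter.
- dish: Closed clear petri dish with cream contents, 59 mm in diameter, 15 mm tall, standing on the bench to the left of the stage. Origin at the centre of its underside; z up. Gripped across its diameter from above. Weighs 30 g.
- vial: Amber screw-cap vial, 23 mm in diameter, 57 mm tall, on the bench behind the stage; to be left alone. Origin at the centre of its underside.
- beaker_d: Empty glass beaker, 75 mm in diameter, 94 mm tall, on the bench behind the stage, to the left; to be left alone. Origin at the centre of its underside.
- timer: Square white bench timer, 64 x 64 x 19 mm, on the bench to the right of the stage; to be left alone. Origin at the centre of its underside.
Things that resemble listed ones, but are neither listed nor needed, are in the scene too. What is shaped like the dish but green or red is not meant.

How it is judged:
On the way:
1. the disc, let go and still, is centred on the mark within 3 mm, before the dish comes onto it (horizontal distance between carrier and mark below 0.003 m and contact force between each of the arm, the fingers and carrier below 0.05 N and linear speed of carrier below 0.01 m/s and contact force between dish and carrier below 0.01 N), for 0.3 s.
At the end, for the whole second after the job is handed in: The disc rests flat on the plate, its centre within 3 mm of the mark; the petri dish stands upright on the disc, its centre within 7 mm of the disc's centre; all at rest and let go (horizontal distance between carrier and mark below 0.003 m and z of carrier in the frame of mark below 0.003 m and horizontal distance between dish and carrier_top below 0.007 m and z of dish in the frame of carrier_top between -0.003 and 0.003 m and angle between dish's own z axis and vertical below 0.08 rad and angle between carrier's own z axis and vertical below 0.05 rad and linear speed of each of dish, carrier below 0.01 m/s); the robot touches nothing.
It fails at once if the robot pushes the disc with more than 10 N (contact force between any of the fingers, the arm and carrier above 10 N).
It fails at once if the disc is lifted off the plate or tipped (z of carrier in the frame of mark above 0.005 m or z of carrier in the frame of mark below -0.005 m or angle between carrier's own z axis and vertical above 0.1 rad).
It fails at once if the dish is let go (or thrown) more than 10 mm above the disc's top, or tipped over (angle between dish's own z axis and vertical above 0.6 rad or (z of dish in the frame of carrier_top above 0.01 m and contact force between the fingers and dish below 0.02 N)).
It fails at once if the dish is pressed onto the disc with more than 15 N (contact force between dish and carrier above 15 N).
It fails at once if the vial, the beaker or the timer is moved by more than 15 mm (distance of any of vial, beaker_d, timer from where it was at the start of the episode above 0.015 m).
It also fails if it takes over 72 s, if anything falls off the work surface, if the arm or the gripper's body presses on something with over 40 N, if the wrist force passes 120 N, or if a joint passes its speed limit or range.

ROBOT

A 6-joint arm with a two-finger parallel gripper is mounted at the origin on a cart in front of the work surface, level with it; the furniture and walls round the work are solid. World frame = base frame: x ahead of the robot, y to its left, z up, the work surface at z = 0. Lengths are in m, angles in rad, forces in N, time in s.
With the tool pointing down it reaches from about 0.35 to 0.85 m from the base axis. Payload 8.1 kg.
Tool frame: the origin (TCP) lies midway between the tips of the shut fingers; the grasp point (between the pads) lies 19 mm behind it (r.grip_point_offset is the distance from the TCP to the grasp point, in m); y points along the fingers, z is the direction in which the jaws open and shut, and the axes are right-handed (so a half turn about y gives the same grasp; the last joint's range is limited). The gripper opens to 93 mm and grips with 3 to 60 N. Pads are 15 mm wide; open, the fingers measure 128 mm over their backs; the gripper's body (75 mm by 188 mm) begins 65 mm behind the grasp point.
Start: joints at [-1.348, 0.13, 1.488, -0, 1.523, -0.085], TCP at [0.182, -0.572, 0.219] pointing down, gripper open.
Joint ranges: [-2.96, 2.96], [-0.89, 2.26], [0.02, 2.5], [-1.34, 4.48], [0, 2.73], [-2.66, 2.66]. Speed limits (rad/s): [2.39, 2.39, 2.79, 3.14, 3.14, 3.14].

INTERFACE

Orientations are given as a 3x3 rotation matrix whose columns are the frame's x, y, z axes.
In Python, from station import telemetry, cams, workorder, spotter, r gives the robot as it stands.
- The arm moves only by the tool send_rows, never from a script. Its argument "series" is a list of rows, each a list of 7 numbers: the turn, a rotation vector about the tool's x, y, z in degrees, then the shift along the tool's x, y, z in mm, then the finger opening in mm, from 0 to 93. A call has 1 to 20 rows; each row is the pose to reach, as a shift and turn from the pose measured when the call began, along the tool's axes at that moment; what a row does not reach only later rows make up. A row lasts 1/8 s, in which the tool goes at most 62.5 mm and 10.7 degrees, less where a joint would pass 70% of its speed; a pose out of reach is approached as far as the arm can. A call with a gripper value outside its range is refused whole. The fingers move at their own pace and stop on an object; "grip_force" is the grip in N (left out, the last holds). Time passes only in rows, so rows that repeat a pose let the fingers close. It gives the time, the measured TCP pose, the force and the opening at its end, in the units of the state.
- telemetry.get_obs(): the state, without advancing time (a new reading comes with each control period).
- cams.get_image(name): name is "scene" or "side" or "wrist"; returns a dict with "frame" (420x560x3 uint8, blue, green, red), "K" (3x3 intrinsics, pixels), "T" (4x4, takes a point from camera to world coordinates). Camera axes: x right, y up, looking along -z (the intrinsics and any distortion apply to the point x, -y, -z); pixel columns grow to the right and rows downward; lengths in m; the calibration is good to about 2 mm. The wrist camera is an equidistant fisheye: a pixel r from the principal point sees the ray r / f radians off the axis. A picture is of the moment at which its call begins. There is no depth.
- workorder.job_done(): hands the job in, once; it reports no verdict.
Trained networks look in the newest picture that a camera, given by its name, has taken for a name from the list of things; names that differ only in an ending like _2 or _b are one class to them, and where a whole thing is asked for, a point or a joint stands for the part that bears it (a point fixed in the world has none). Each returns a list of dicts, best first, with "conf" (0 to 1); they miss things now and then, are a little off and sometimes report something else, mostly with a low value. They report only what shows in the picture. A call takes as long as a camera call. They do not tell look-alikes from the thing itself.
- spotter.trace(camera, name): "pixels" (420x560 bool, what is visible of it) and "rect" ([left, top, right, bottom] in pixels, round what is visible of it).
- spotter.pinpoint(camera, name): "xy" ([column, row] in pixels: a listed point, or the origin of a listed thing).
The state is a dict: "clock": time; "q": joint angles; "dq": joint speeds; "joint_efforts": joint torques, N m; "eef_pos": TCP position; "eef_rot": TCP orientation; "force": force on the tool from outside, world axes, zero at the start; "ft_torque": the same for the moment, N m; "finger_gap": finger opening in m.
Only numpy, scipy, OpenCV 4.12 (cv2) and the standard library are available. Lean on these libraries where they do the work, as an engineer would, in place of code of your own. Each camera call takes 0.05 s, during which the arm holds its last target.

## Working session

There is one attempt and no reset: what is moved stays moved. The work goes in short steps, Python scripts to look and compute and a tool call to move; the robot and the scene stay as the last step left them, time stands still between calls to the robot, and variables do not carry over. Pictures are saved under pics/ and viewed, and the job is handed in when it is done.

Besides the shell and the picture viewer there is one more tool, called after "Call:" by a JSON object that holds its "api" and its "payload", one argument or row to a line. send_rows: Moves the arm, as the interface text tells. Its arguments: {"type":"object","properties":{"series":{"type":"array"},"grip_force":{"type":"number"}},"required":["series"]}

```bash
ls; mkdir -p pics
python3 - <<'E'
from station import telemetry, cams, workorder, spotter, r
import cv2
o=telemetry.get_obs()
for k in o: print(k,o[k])
print(r.grip_point_offset)
for c in ["scene","side","wrist"]:
    im=cams.get_image(c); cv2.imwrite(f"pics/a_{c}.png",im["frame"]); print(c,im["K"],im["T"])
E
```

```text
pics
clock 0.0
q [-1.34839502e+00  1.31160013e-01  1.48926325e+00  6.46410305e-06
  1.52297012e+00 -8.53694164e-02]
dq [-0.00082413 -0.00182436  0.00134761  0.00015206 -0.00039187  0.00155523]
joint_efforts [-4.76453843e-04 -5.59840357e+01 -4.91768610e+01  7.67415692e-02
  3.54196806e-02 -1.73217923e-04]
eef_pos [ 0.18167948 -0.57125179  0.21759692]
eef_rot [[-9.53011390e-01 -3.90893873e-04  3.02934213e-01]
 [-3.02934423e-01  1.75780410e-03 -9.53009782e-01]
 [-1.59973317e-04 -9.99998379e-01 -1.79362254e-03]]
force [-0.58322515  0.07412978 -0.72349401]
ft_torque [-0.00509625 -0.04088001 -0.00769224]
finger_gap 0.0927726303562819
0.0188
scene [[480.72800652   0.         276.66184769]
 [  0.         480.72800652 211.00739498]
 [  0.           0.           1.        ]] [[-0.61159068  0.47085573 -0.63580792 -0.09305235]
 [-0.79083389 -0.34024956  0.50873569  0.57226637]
 [ 0.02320775  0.81395646  0.58046213  0.65028207]
 [ 0.          0.          0.          1.        ]]
side [[453.28775012   0.         278.74076817]
 [  0.         453.28775012 212.88744086]
 [  0.           0.           1.        ]] [[ 0.98601175  0.05392348 -0.15771204  0.36440084]
 [-0.16478314  0.45756655 -0.87377306 -0.84322331]
 [ 0.02504687  0.88753879  0.46005168  0.55197803]
 [ 0.          0.          0.          1.        ]]
wrist [[325.1922621    0.         282.19967914]
 [  0.         325.1922621  209.16400679]
 [  0.           0.           1.        ]] [[ 0.30273502  0.91990936  0.24923538  0.25041042]
 [-0.95307358  0.29261129  0.07764904 -0.54930245]
 [-0.00149901 -0.26104674  0.965325    0.38431284]
 [ 0.          0.          0.          1.        ]]
```

View pics/a_scene.png

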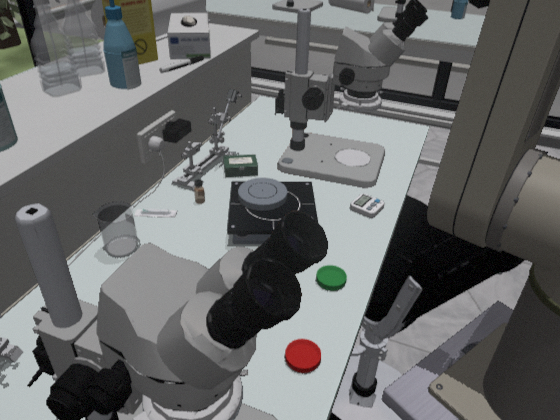

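View pics/a_side.png

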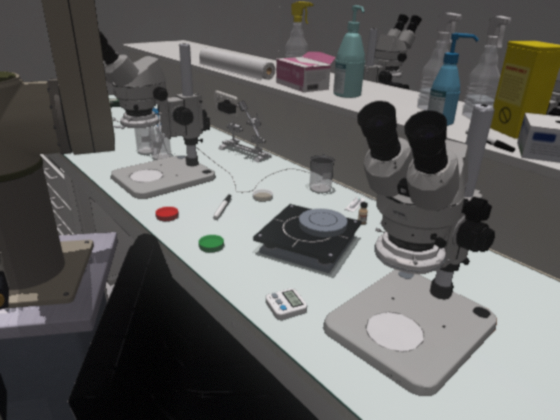

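View pics/a_wrist.png

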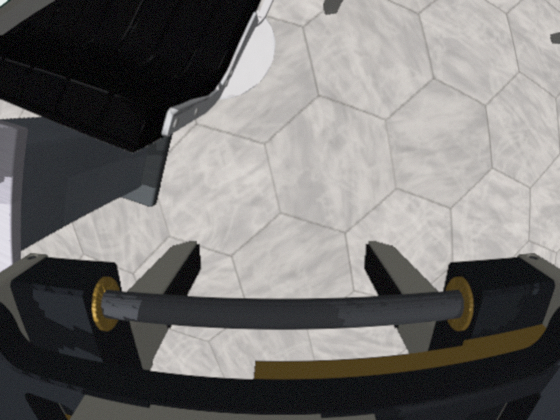

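The side view shows three dish-shaped things: red at (167,213), green at (211,242) and cream at (263,195). The cream one matches the description; in the scene view the microscope hides it. The carrier is at (322,222) in the side view and (263,193) in the scene view.

```bash
cat > h.py <<'E'
from station import telemetry, cams, workorder, spotter, r
import cv2, numpy as np
def img(c,name=None):
    im=cams.get_image(c)
    if name: cv2.imwrite(f"pics/{name}.png",im["frame"])
    return im
def ray(im,c,uv):
    K,T=im["K"],im["T"]; x=(uv[0]-K[0,2])/K[0,0]; y=(uv[1]-K[1,2])/K[1,1]
    if c=="wrist":
        th=np.hypot(x,y); s=np.sinc(0) if th<1e-9 else np.sin(th)/th
        d=np.array([x*s,-y*s,-np.cos(th)])
    else: d=np.array([x,-y,-1.])
    return T[:3,3],T[:3,:3]@d
def onz(im,c,uv,z):
    o,d=ray(im,c,uv); return o+d*(z-o[2])/d[2]
def proj(im,c,P):
    K,T=im["K"],im["T"]; p=T[:3,:3].T@(np.atleast_2d(P)-T[:3,3]).T
    x,y,z=p[0],-p[1],-p[2]
    if c=="wrist":
        rr=np.hypot(x,y); th=np.arctan2(rr,z); k=th/np.maximum(rr,1e-12); a,b=x*k,y*k
    else: a,b=x/z,y/z
    return np.stack([K[0,0]*a+K[0,2],K[1,1]*b+K[1,2]],1)
def ellc(px):
    cs,_=cv2.findContours(px.astype(np.uint8),cv2.RETR_EXTERNAL,cv2.CHAIN_APPROX_NONE)
    return max(cs,key=cv2.contourArea)[:,0]
def rect(im,c,cx,cy,z,half,n,mmpp):
    # top-down rectified view: column = -y, row = -x  (x up, y left)
    g=np.arange(n)-(n-1)/2
    X=cx-g[:,None]*mmpp+0*g[None]; Y=cy-g[None]*mmpp+0*g[:,None]
    uv=proj(im,c,np.stack([X.ravel(),Y.ravel(),np.full(X.size,z)],1)).astype(np.float32)
    return cv2.remap(im["frame"],uv[:,0].reshape(n,n),uv[:,1].reshape(n,n),cv2.INTER_CUBIC)
E
python3 - <<'E'
from h import *
Z=dict(mark=.047,carrier=.047,carrier_top=.067,dish=0,vial=0,beaker_d=0,timer=0,stage=0)
for c in ["scene","side"]:
    im=img(c)
    for n in Z:
        for d in spotter.pinpoint(c,n)[:3]:
            print(c,n,round(d["conf"],2),np.round(d["xy"],1),np.round(onz(im,c,d["xy"],Z[n]),4))
    f=im["frame"]
    p=proj(im,c,np.array([[.5,-.1,.06]]))[0]
im=img("side"); cv2.imwrite("pics/b_side.png",cv2.resize(im["frame"][170:280,150:390],None,fx=3.3,fy=3.3,interpolation=cv2.INTER_CUBIC))
im=img("scene"); cv2.imwrite("pics/b_scene.png",cv2.resize(im["frame"][160:260,180:340],None,fx=5,fy=5,interpolation=cv2.INTER_CUBIC))
E
```

```text
scene mark 0.64 [268.8 204.9] [0.5962 0.0434 0.047 ]
scene carrier 0.58 [261.8 197.9] [0.6274 0.0396 0.047 ]
scene carrier_top 0.79 [259.6 192.7] [0.6229 0.049  0.067 ]
scene dish 0.78 [301.  359.6] [0.2664 0.2251 0.    ]
scene dish 0.69 [329.7 280.1] [0.3755 0.0603 0.    ]
scene vial 0.67 [199.9 200.7] [0.7602 0.125  0.    ]
scene beaker_d 0.71 [119.  249.8] [0.7011 0.3515 0.    ]
scene timer 0.56 [363.2 207.9] [ 0.5091 -0.1717  0.    ]
scene timer 0.25 [262.4 190.2] [ 0.7102 -0.0233  0.    ]
scene stage 0.69 [272.1 221.5] [0.593  0.0357 0.    ]
side mark 0.73 [306.8 226.1] [0.5908 0.0432 0.047 ]
side carrier 0.61 [321.2 227. ] [0.6228 0.035  0.047 ]
side carrier_top 0.66 [324.  213.7] [0.6349 0.0615 0.067 ]
side dish 0.88 [210.9 248.1] [0.3706 0.0508 0.    ]
side dish 0.7 [168.3 214. ] [0.267  0.2326 0.    ]
side dish 0.56 [262.1 196.3] [0.5235 0.3117 0.    ]
side vial 0.51 [362.6 224.9] [0.7548 0.1147 0.    ]
side vial 0.25 [318.5 225.4] [0.6421 0.1257 0.    ]
side beaker_d 0.62 [320.8 186.2] [0.708  0.3621 0.    ]
side timer 0.83 [285.1 309.4] [ 0.5006 -0.1846  0.    ]
side timer 0.15 [308.5 225.3] [0.6171 0.1292 0.    ]
side stage 0.76 [309.  244.4] [0.5977 0.0387 0.    ]
side stage 0.27 [285.8 307.7] [ 0.5028 -0.1799  0.    ]
```

View pics/b_side.png

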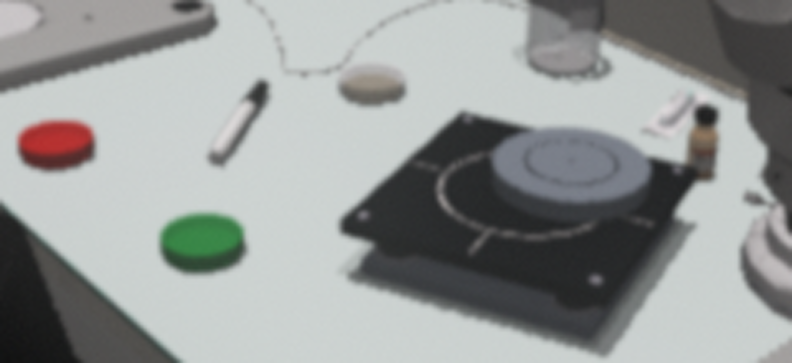

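View pics/b_scene.png

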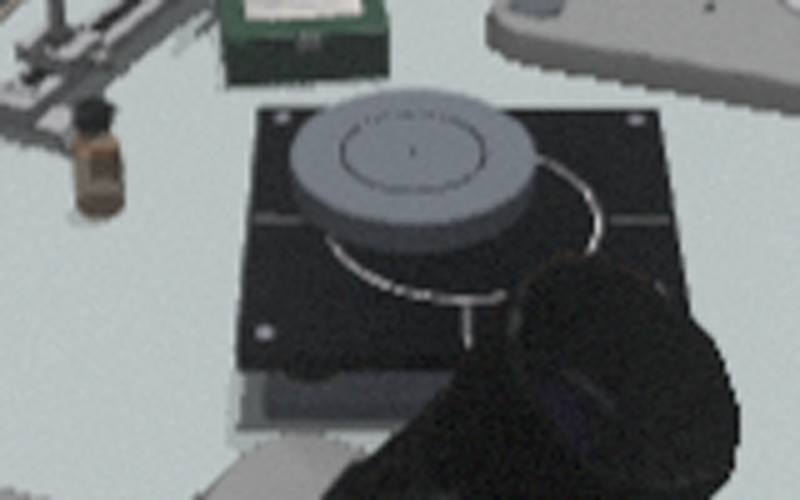

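Run:
```python
from h import *
im=img("side"); 
for n,p in dict(baseNear=(330,325),baseL=(411,270),baseR=(493,320),baseBot=(425,380),post=(440,290),m2a=(112,178),m2b=(213,178),m2pole=(190,165),tag=(357,203)).items(): print(n,onz(im,"side",p,0.01).round(3))
im2=img("scene")
for n,p in dict(a=(280,165),b=(305,137),c=(385,150),d=(375,182),pole=(298,150),green=(241,165),stand=(205,160)).items(): print(n,onz(im2,"scene",p,0.01).round(3))
# disc top contour + screws
S={"side":(im,np.array([(468,118),(364,214),(596,280),(680,170)])/3.3+[150,170]),"scene":(im2,np.array([(283,118),(265,332),(636,119)])/5+[180,160])}
for c,(i,p) in S.items():
    for q in p: print(c,onz(i,c,q,.047).round(4))
```

```text
baseNear [ 0.569 -0.249  0.01 ]
baseL [ 0.785 -0.106  0.01 ]
baseR [ 0.868 -0.277  0.01 ]
baseBot [ 0.682 -0.39   0.01 ]
post [ 0.814 -0.18   0.01 ]
m2a [0.093 0.467 0.01 ]
m2b [0.39  0.436 0.01 ]
m2pole [0.321 0.55  0.01 ]
tag [0.773 0.219 0.01 ]
a [ 0.769 -0.125  0.01 ]
b [ 0.855 -0.285  0.01 ]
c [ 0.664 -0.418  0.01 ]
d [ 0.562 -0.268  0.01 ]
pole [ 0.806 -0.217  0.01 ]
green [ 0.829 -0.041  0.01 ]
stand [0.907 0.023 0.01 ]
side [0.5764 0.1503 0.047 ]
side [0.4796 0.0166 0.047 ]
side [ 0.613  -0.0824  0.047 ]
side [0.7115 0.0509 0.047 ]
scene [0.7102 0.052  0.047 ]
scene [0.5773 0.15   0.047 ]
scene [ 0.6129 -0.0823  0.047 ]
```

Run:
```python
from h import *
im=img("side"); im2=img("scene")
def tri(p,q):
    o1,d1=ray(im,"side",p);o2,d2=ray(im2,"scene",q)
    A=np.stack([d1,-d2],1); t=np.linalg.lstsq(A,o2-o1,rcond=None)[0]
    a=o1+d1*t[0];b=o2+d2*t[1]; return ((a+b)/2).round(3),np.linalg.norm(a-b).round(3)
for p in [(378,118),(428,124)]:
    for q in [(414,10),(400,22)]: print(p,q,tri(p,q))
o=telemetry.get_obs(); R=o["eef_rot"]; P=o["eef_pos"]
for T in [(.34,-.2,.25),(.45,.03,.27),(.70,.06,.25)]: print(T,(R.T@(np.array(T)-P)*1000).round(0))
# disc estimate from ellipse of top
for c,i in (("side",im),("scene",im2)):
    d=spotter.trace(c,"carrier")
    if d:
        px=ellc(d[0]["pixels"]); print(c,d[0]["conf"],d[0]["rect"])
        # fit top rim+ bottom rim: hull projection match
        from scipy.optimize import minimize
        m=d[0]["pixels"]; yy,xx=np.nonzero(m); 
        a=np.linspace(0,2*np.pi,60)
        def cost(v):
            P=np.concatenate([np.stack([v[0]+.055*np.cos(a),v[1]+.055*np.sin(a),0*a+z],1) for z in(.050,.067)])
            h=cv2.convexHull(proj(i,c,P).astype(np.float32))
            return np.mean([abs(cv2.pointPolygonTest(h,(float(x),float(y)),True)) for x,y in px])
        s=minimize(cost,[.628,.05],method="Nelder-Mead"); print(s.x,s.fun)
```

```text
(378, 118) (414, 10) (array([ 0.579, -0.327,  0.407]), np.float64(0.009))
(378, 118) (400, 22) (array([ 0.589, -0.295,  0.392]), np.float64(0.005))
(428, 124) (414, 10) (array([ 0.618, -0.372,  0.403]), np.float64(0.01))
(428, 124) (400, 22) (array([ 0.631, -0.342,  0.387]), np.float64(0.026))
(0.34, -0.2, 0.25) [-263.  -31. -306.]
(0.45, 0.03, 0.27) [-438.  -51. -492.]
(0.7, 0.06, 0.25) [-685.  -31. -445.]
side 0.76 [295.4, 208.4, 348.4, 236.3]
[0.62716939 0.04521895] 1.028629992372739
scene 0.86 [236.1, 178.7, 286.3, 210.1]
[0.62995962 0.03876867] 1.0989797413385194
```

Call:
{"api": "send_rows", "payload": {
  "series": [
    [0,-10,0,-38,-5,-44,60],
    [0,-20,0,-75,-10,-88,60],
    [0,-30,0,-113,-14,-131,60],
    [0,-40,0,-150,-18,-175,60],
    [0,-50,0,-188,-22,-219,60],
    [0,-60,0,-226,-27,-262,60],
    [0,-70,0,-263,-31,-306,60],
    [0,-80,0,-310,-35,-350,60],
    [0,-90,0,-355,-40,-400,60],
    [0,-100,0,-400,-45,-450,60],
    [0,-110,0,-438,-51,-492,60],
    [0,-120,0,-490,-48,-482,60],
    [0,-130,0,-545,-45,-472,60],
    [0,-140,0,-600,-40,-460,60],
    [0,-150,0,-650,-35,-450,60],
    [0,-160,0,-685,-31,-445,60],
    [0,-168,0,-685,-31,-445,60],
    [0,-174,0,-685,-31,-445,60],
    [0,-174,0,-685,-31,-445,60]
  ]
}}

```text
clock: 3.82
eef_pos: [0.6998, 0.0598, 0.2493]
eef_rot: [[0.98, -0.001, -0.201], [0.201, 0.0, 0.98], [-0.0, -1.0, 0.0]]
force: [0.5, 0.4, 0.1]
finger_gap: 0.06
```

Run:
```python
from h import *
im=img("wrist","c_wrist"); o=telemetry.get_obs()
print(o["clock"],o["eef_pos"],o["eef_rot"].round(3),o["force"],o["q"].round(2))
# yaw of camera dir
R=o["eef_rot"]; print(np.degrees(np.arctan2(-R[1,0],-R[0,0])))
f=im["frame"]; 
for p in [(.577,.150),(.48,.017),(.613,-.082),(.711,.051),(.595,.034)]: print(proj(im,"wrist",np.array([*p,.047])).round(1))
print("disc",proj(im,"wrist",np.array([.6285,.042,.067])))
```

```text
3.875 [0.69978583 0.05981836 0.24954049] [[ 0.98  -0.    -0.199]
 [ 0.199  0.     0.98 ]
 [-0.    -1.     0.   ]] [ 0.86507948 -0.71192302 -0.15897895] [ 0.01  0.4   1.11  0.    1.63 -1.76]
-168.49844601178404
[[380.1 100.7]]
[[283.8  -3.1]]
[[176.7  91.7]]
[[272.5 194.4]]
[[278.1  92.4]]
disc [[278.91559364 122.5522837 ]]
```

View pics/c_wrist.png

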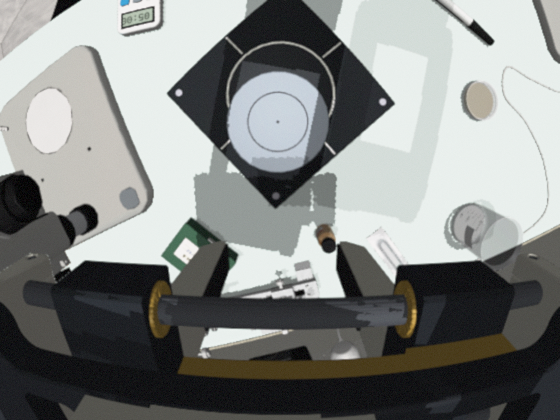

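The wrist view shows the disc at (278,122), on the near side of the ring. The screws are at (179,92), (382,101) and (276,196), and the cream dish is at (480,100). The fingers sit clear behind the plate.

```bash
cat > m.py <<'E'
from h import *
from scipy.optimize import least_squares
def blob(f,p,rad=6):
    x,y=int(round(p[0])),int(round(p[1])); w=f[y-rad:y+rad+1,x-rad:x+rad+1].astype(float).mean(2)
    w=np.clip(w-np.median(w)-25,0,None); g=np.mgrid[-rad:rad+1,-rad:rad+1]
    return np.array([x+(w*g[1]).sum()/w.sum(), y+(w*g[0]).sum()/w.sum()])
def edges(im,c,center,z,r,a,lo=-.007,hi=.007,pol=-1,n=57):
    "radial subpixel edge points (world) around circle at height z; pol -1: bright inside -> dark outside"
    s=np.linspace(lo,hi,n); g=cv2.GaussianBlur(cv2.cvtColor(im["frame"],cv2.COLOR_BGR2GRAY),(0,0),.8).astype(np.float32)
    out=[]
    for t in a:
        P=np.stack([center[0]+(r+s)*np.cos(t),center[1]+(r+s)*np.sin(t),0*s+z],1)
        uv=proj(im,c,P).astype(np.float32)
        v=cv2.remap(g,uv[:,0][None],uv[:,1][None],cv2.INTER_LINEAR)[0]
        d=np.gradient(v)*pol
        k=d.argmax()
        if d[k]>1.0 and 2<k<n-3: out.append((P[k,0],P[k,1],t,d[k]))
    return np.array(out)
def fitc(E,r=None):
    f=lambda v: np.hypot(E[:,0]-v[0],E[:,1]-v[1])-(v[2] if r is None else r)
    s=least_squares(f,[*E[:,:2].mean(0),r or .055],loss="soft_l1",f_scale=.0005); return s.x,np.abs(f(s.x)).mean()
E
python3 - <<'E'
from m import *
im=img("wrist")
f=im["frame"]
S=[onz(im,"wrist",blob(f,p),.047)[:2] for p in [(382,101),(276,196),(179,92)]]
print(np.round(S,4)); print("mark screws",(S[0]+S[2])/2, [np.linalg.norm(S[i]-S[j]).round(4) for i,j in((0,1),(1,2),(0,2))])
e=S[1]-(S[0]+S[2])/2; print(e, np.linalg.norm(e))
a=np.linspace(0,2*np.pi,121)[:-1]
c=np.array([.6285,.042])
for z,r in((.067,.055),):
  for k in range(2):
    E=edges(im,"wrist",c,z,r,a); v,err=fitc(E); print("disc",v,err,len(E)); c=v[:2]
E=edges(im,"wrist",c,.067,.0325,a,-.003,.003,-1); print("circle65",fitc(E),len(E))
m=(S[0]+S[2])/2
for pol,r in((-1,.061),(1,.061)):
    E=edges(im,"wrist",m,.047,r,np.radians(np.arange(110,290,3)),-.004,.004,pol); print("ring",fitc(E),len(E))
v=rect(im,"wrist",.6,.04,.047,0,600,.0004); cv2.imwrite("pics/d.png",v)
for n in("mark","carrier_top","dish"):
    print(n,[(d["xy"],round(d["conf"],2),onz(im,"wrist",d["xy"],dict(mark=.047,carrier_top=.067,dish=0)[n]).round(4)) for d in spotter.pinpoint("wrist",n)[:2]])
E
```

```text
[[ 0.577   0.1529]
 [ 0.7116  0.0546]
 [ 0.6134 -0.0798]]
mark screws [0.59523591 0.03654039] [np.float64(0.1666), np.float64(0.1664), np.float64(0.2354)]
[0.11635482 0.01809586] 0.11775357524472699
disc [0.627597   0.04019094 0.0543855 ] 0.0004965236326698292 118
disc [0.62763389 0.04019719 0.05443246] 0.0005118099723030705 118
circle65 (array([0.62757274, 0.04004467, 0.03046916]), np.float64(0.00025734337768965927)) 114
ring (array([0.59536963, 0.03647926, 0.06171069]), np.float64(0.00022122801554748094)) 60
ring (array([0.59526856, 0.0363893 , 0.0581431 ]), np.float64(0.00021155908438263675)) 59
mark []
carrier_top [([276.6, 121.2], 0.81, array([0.6275, 0.0394, 0.067 ]))]
dish [([476.9, 102.5], 0.93, array([0.5286, 0.3091, 0.    ]))]
```

View pics/d.png

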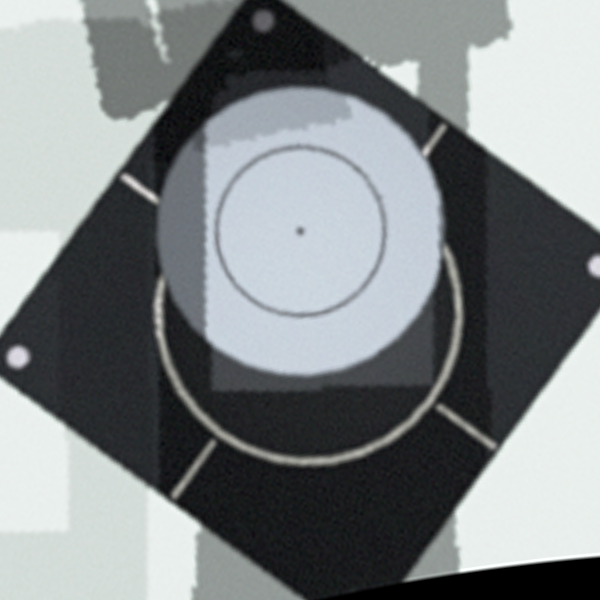

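Call:
{"api": "send_rows", "payload": {
  "series": [
    [0,5,0,-9,50,-12,60],
    [0,5,0,-9,100,-12,60],
    [0,5,0,-9,150,-12,60],
    [0,5,0,-9,180,-12,60],
    [0,5,0,-9,194,-12,60],
    [0,5,0,-9,194,-12,60],
    [0,5,0,-9,194,-12,60]
  ]
}}

```text
clock: 4.95
eef_pos: [0.6948, 0.0463, 0.0582]
eef_rot: [[0.993, 0.003, -0.114], [0.114, -0.0, 0.993], [0.003, -1.0, -0.0]]
force: [-0.1, -0.2, -0.1]
finger_gap: 0.0599
```

Run:
```python
from m import *
F=[]
for i in range(4): im=img("wrist","e_wrist"); F.append(telemetry.get_obs()["force"])
o=telemetry.get_obs()
print(o["clock"],o["eef_pos"],o["eef_rot"].round(3),np.round(F,2))
for p in [(.577,.1529),(.7116,.0546),(.6134,-.0798)]: print(proj(im,"wrist",np.array([*p,.047])).round(1))
```

```text
5.15 [0.69439653 0.04624851 0.05752598] [[ 0.993  0.003 -0.114]
 [ 0.114 -0.     0.993]
 [ 0.003 -1.    -0.   ]] [[-0.37 -0.72  0.31]
 [ 0.17 -0.15  0.48]
 [-1.2   0.09 -0.16]
 [-0.29 -0.11 -0.83]]
[[477.8  81.4]]
[[292.1 275.9]]
[[90.2 96.2]]
```

View pics/e_wrist.png

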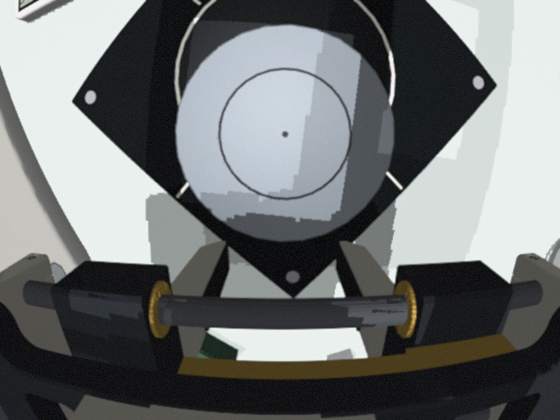

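Call:
{"api": "send_rows", "payload": {
  "series": [
    [0,0,0,-3,2,0,60],
    [0,0,0,-6,2,0,60],
    [0,0,0,-7.3,2,0,60],
    [0,0,0,-8.6,2,0,60],
    [0,0,0,-9.9,2,0,60],
    [0,0,0,-11.2,2,0,60],
    [0,0,0,-12.5,2,0,60],
    [0,0,0,-13.8,2,0,60],
    [0,0,0,-15,2,0,60],
    [0,0,0,-16.5,2,0,60],
    [0,0,0,-18,2,0,60],
    [0,0,0,-20,2,0,60],
    [0,0,0,-22,2,0,60],
    [0,0,0,-24,2,0,60],
    [0,0,0,-26,2,0,60],
    [0,0,0,-28,2,0,60],
    [0,0,0,-30,2,0,60],
    [0,0,0,-32,2,0,60],
    [0,0,0,-33.5,2,0,60],
    [0,0,0,-34,2,0,60]
  ]
}}

```text
clock: 7.65
eef_pos: [0.6606, 0.0424, 0.0555]
eef_rot: [[0.993, 0.003, -0.114], [0.114, 0.0, 0.993], [0.003, -1.0, -0.0]]
force: [2.5, 0.0, 0.2]
finger_gap: 0.0598
```

```bash
cat > rel.py <<'E'
from m import *
import sys
tag=sys.argv[1]; c0=np.array([float(sys.argv[2]),float(sys.argv[3])]); m0=np.array([float(sys.argv[4]),float(sys.argv[5])])
pts=[m0+d for d in ([-.0182,.1164],[.1164,.0181],[.0182,-.1164])]
F=[]
for i in range(4): im=img("wrist",tag); F.append(telemetry.get_obs()["force"])
o=telemetry.get_obs(); print("t",round(o["clock"],2),o["eef_pos"].round(4),"F",np.mean(F,0).round(2))
R=o["eef_rot"]; print("push dir deg",np.degrees(np.arctan2(-R[1,0],-R[0,0])).round(1),"tilt",R[2,:].round(4))
a=np.linspace(0,2*np.pi,121)[:-1]; c=c0
for k in range(3):
    E=edges(im,"wrist",c,.067,.0325,a,-.006 if k==0 else -.003,.006 if k==0 else .003,-1); v,e=fitc(E); c=v[:2]
print("disc",c.round(4),"r",v[2].round(4),round(e,5),len(E))
E=edges(im,"wrist",c,.067,.055,a); v,e=fitc(E); print("disc outer",v.round(4),round(e,5),len(E))
m=m0
for k in range(3):
    lo=.008 if k==0 else .004
    # keep only angles where the ring is outside of the disc as seen
    aa=[t for t in np.radians(np.arange(0,360,3)) if np.hypot(*(m+.061*np.array([np.cos(t),np.sin(t)])-c))>.061]
    E=edges(im,"wrist",m,.047,.060,aa,-lo,lo,-1); E=E[E[:,3]>3]; v,e=fitc(E); 
    if len(E)>12: m=v[:2]
print("ring",v.round(4),round(e,5),len(E))
S=[]
for q in pts:
    uv=proj(im,"wrist",np.array([*(q-m0+m),.047]))[0]
    if 10<uv[0]<550 and 10<uv[1]<300:
        b=blob(im["frame"],uv); S.append((onz(im,"wrist",b,.047)[:2]-(q-m0))); print(" screw",uv.round(1),b.round(1),"mark est",S[-1].round(4))
ms=np.median(S,0) if S else m
print("offset disc-mark ring",((c-m)*1000).round(1),"screws",((c-ms)*1000).round(1),"in tool x,z", (R[:2][:,[0,2]].T@(c-m)*1000).round(1),"plate disp",((m-[.5953,.0365])*1000).round(1))
E
python3 rel.py f_wrist .606 .0375 .575 .034
```

```text
t 7.85 [0.6607 0.0424 0.0555] F [3.33 0.46 0.12]
push dir deg -173.4 tilt [ 2.9e-03 -1.0e+00 -3.0e-04]
disc [0.6071 0.0367] r 0.0312 0.00011 118
disc outer [0.6071 0.0367 0.0544] 0.00054 114
ring [0.5792 0.0337 0.0614] 0.0002 69
 screw [478.4 110. ] [nan nan] mark est [nan nan]
 screw [ 87.6 125.6] [nan nan] mark est [nan nan]
offset disc-mark ring [27.8  2.9] screws [nan nan] in tool x,z [28.  -0.3] plate disp [-16.1  -2.8]m.py:6: RuntimeWarning: invalid value encountered in scalar divide
  return np.array([x+(w*g[1]).sum()/w.sum(), y+(w*g[0]).sum()/w.sum()])
```

View pics/f_wrist.png

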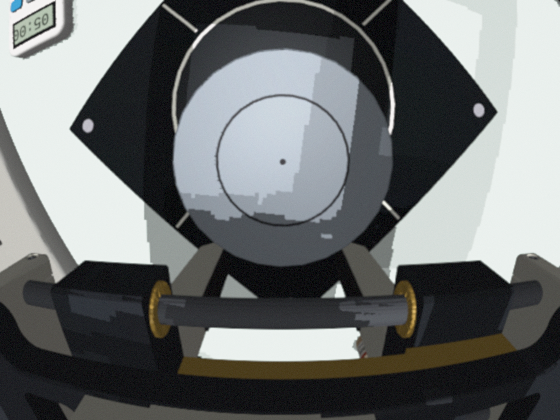

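Call:
{"api": "send_rows", "payload": {
  "series": [
    [0,0,0,-1,0,0,60],
    [0,0,0,-2,0,0,60],
    [0,0,0,-3.5,0,0,60],
    [0,0,0,-5,0,0,60],
    [0,0,0,-6.5,0,0,60],
    [0,0,0,-8,0,0,60],
    [0,0,0,-9.5,0,0,60],
    [0,0,0,-11,0,0,60],
    [0,0,0,-12.5,0,0,60],
    [0,0,0,-14,0,0,60],
    [0,0,0,-15.5,0,0,60],
    [0,0,0,-17,0,0,60],
    [0,0,0,-18.5,0,0,60],
    [0,0,0,-20,0,0,60],
    [0,0,0,-21.5,0,0,60],
    [0,0,0,-23,0,0,60],
    [0,0,0,-24,0,0,60],
    [0,0,0,-25,0,0,60],
    [0,0,0,-25.5,0,0,60],
    [0,0,0,-25.5,0,0,60]
  ]
}}

```text
clock: 10.35
eef_pos: [0.6353, 0.0395, 0.0554]
eef_rot: [[0.993, 0.003, -0.114], [0.114, 0.0, 0.993], [0.003, -1.0, -0.0]]
force: [3.5, 0.2, 1.4]
finger_gap: 0.06
```

```bash
sed -i 's/np.median(w)-25/np.percentile(w,20)-40/' m.py; python3 rel.py g_wrist .582 .034 .579 .034
```

```text
t 10.55 [0.6354 0.0395 0.0554] F [3.18 0.14 0.7 ]
push dir deg -173.4 tilt [ 2.9e-03 -1.0e+00 -3.0e-04]
disc [0.5818 0.0337] r 0.0312 8e-05 118
disc outer [0.5787 0.0337 0.0564] 0.00093 117
ring [0.577  0.0341 0.0614] 0.00013 62
 screw [477.3 147.9] [477.4 147.9] mark est [0.577  0.0341]
 screw [ 90.9 163.3] [ 90.8 163.2] mark est [0.5769 0.034 ]
offset disc-mark ring [ 4.9 -0.4] screws [ 4.9 -0.4] in tool x,z [ 4.8 -0.9] plate disp [-18.3  -2.4]
```

View pics/g_wrist.png

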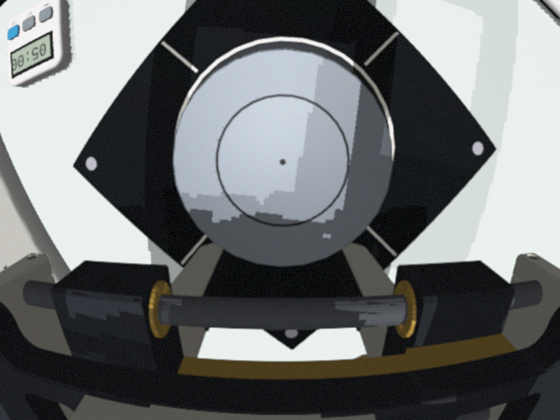

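Call:
{"api": "send_rows", "payload": {
  "series": [
    [0,0,0,-1,0,0.5,60],
    [0,0,0,-2,0,1,60],
    [0,0,0,-3,0,1,60],
    [0,0,0,-4,0,1,60],
    [0,0,0,-4.8,0,1,60],
    [0,0,0,-4.8,0,1,60]
  ]
}}

```text
clock: 11.3
eef_pos: [0.6305, 0.0399, 0.0554]
eef_rot: [[0.993, 0.003, -0.114], [0.114, 0.0, 0.993], [0.003, -1.0, -0.0]]
force: [3.7, 0.7, 1.2]
finger_gap: 0.0604
```

```bash
python3 rel.py g2_wrist .577 .033 .577 .034
```

```text
t 11.5 [0.6306 0.0399 0.0554] F [3.36 0.4  1.16]
push dir deg -173.4 tilt [ 2.9e-03 -1.0e+00 -3.0e-04]
disc [0.5769 0.0341] r 0.0311 0.00013 120
disc outer [0.5758 0.0343 0.0551] 0.0003 116
ring [0.5791 0.0344 0.0615] 0.0002 54
 screw [475.3 159. ] [476.5 156.7] mark est [0.5775 0.035 ]
 screw [ 90.8 174.5] [ 91.4 172.3] mark est [0.5777 0.0349]
offset disc-mark ring [-2.2 -0.3] screws [-0.7 -0.8] in tool x,z [-2.2 -0. ] plate disp [-16.2  -2.1]
```

Call:
{"api": "send_rows", "payload": {
  "series": [
    [0,0,0,1,0,0,60],
    [0,0,0,2.5,0,0,60],
    [0,0,0,4,0,0,60],
    [0,0,0,6,0,0,60],
    [0,0,0,8,0,0,60],
    [0,0,0,10,0,0,60],
    [0,0,0,12,0,0,60],
    [0,0,0,14,0,0,60],
    [0,0,0,16,0,0,60],
    [0,0,0,17.5,0,0,60],
    [0,0,0,19,0,0,60],
    [0,0,0,20.5,0,0,60],
    [0,0,0,22,0,0,60],
    [0,0,0,26,0,0,60],
    [0,0,0,34,0,0,60],
    [0,0,0,42,-20,0,60],
    [0,0,0,42,-60,0,90],
    [0,0,0,42,-100,0,90],
    [0,0,0,42,-120,0,90],
    [0,0,0,42,-120,0,90]
  ]
}}

```text
clock: 14.0
eef_pos: [0.6733, 0.0447, 0.1773]
eef_rot: [[0.993, 0.006, -0.114], [0.114, -0.0, 0.993], [0.006, -1.0, -0.001]]
force: [0.2, 0.7, 0.2]
finger_gap: 0.0893
```

```bash
python3 rel.py h_wrist .595 .036 .5953 .0365
```

```text
t 14.2 [0.6707 0.0447 0.1729] F [ 0.18 -0.22 -0.59]
push dir deg -173.4 tilt [-9.e-04 -1.e+00  1.e-04]
disc [0.596  0.0358] r 0.0308 0.00025 119
disc outer [0.5958 0.0365 0.0573] 0.00017 120
ring [0.5956 0.0365 0.0614] 0.00018 60
 screw [408.4 119.1] [408.2 119.2] mark est [0.5956 0.0364]
 screw [287.2 244.7] [287.3 244.5] mark est [0.5953 0.0365]
 screw [156.6 129.3] [156.7 129.2] mark est [0.5955 0.0366]
offset disc-mark ring [ 0.4 -0.7] screws [ 0.5 -0.7] in tool x,z [ 0.4 -0.8] plate disp [0.3 0. ]
```

View pics/h_wrist.png

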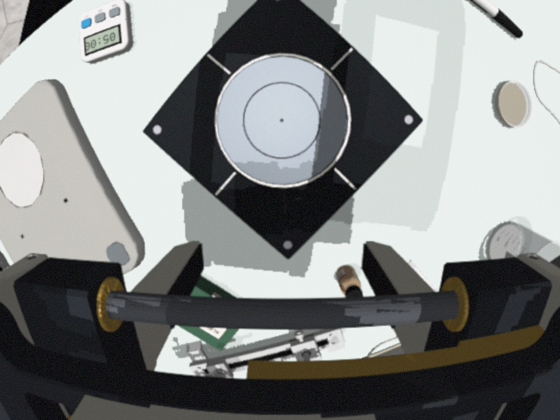

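The disc is at rest, concentric with the ring to within 0.8 mm. Next I'll locate the dish more precisely and check how close the left microscope is.

Run:
```python
from m import *
im=img("side","i_side"); im2=img("scene","i_scene"); iw=img("wrist")
def tri(p,q):
    o1,d1=ray(im,"side",p);o2,d2=ray(im2,"scene",q)
    A=np.stack([d1,-d2],1); t=np.linalg.lstsq(A,o2-o1,rcond=None)[0]
    a=o1+d1*t[0];b=o2+d2*t[1]; return ((a+b)/2).round(3),np.linalg.norm(a-b).round(3)
for p in [(105,42),(118,75),(110,60)]:
    for q in [(300,240),(268,290)]: print(p,q,tri(p,q))
for c,i in (("side",im),("wrist",iw)):
    for d in spotter.trace(c,"dish"):
        px=ellc(d["pixels"]); r=d["rect"]; print(c,d["conf"],r)
        a=np.linspace(0,2*np.pi,60)
        def cost(v):
            P=np.concatenate([np.stack([v[0]+.0295*np.cos(a),v[1]+.0295*np.sin(a),0*a+z],1) for z in(.0,.015)])
            h=cv2.convexHull(proj(i,c,P).astype(np.float32))
            return np.mean([abs(cv2.pointPolygonTest(h,(float(x),float(y)),True)) for x,y in px])
        from scipy.optimize import minimize
        x0=onz(i,c,[(r[0]+r[2])/2,(r[1]+r[3])/2],.007)[:2]
        s=minimize(cost,x0,method="Nelder-Mead"); print("  dish",s.x.round(4),round(s.fun,2))
cv2.imwrite("pics/i_crop.png",cv2.resize(iw["frame"][40:180,440:560],None,fx=4,fy=4,interpolation=cv2.INTER_CUBIC))
```

```text
(105, 42) (300, 240) (array([0.142, 0.363, 0.402]), np.float64(0.011))
(105, 42) (268, 290) (array([0.128, 0.413, 0.392]), np.float64(0.024))
(118, 75) (300, 240) (array([0.181, 0.315, 0.341]), np.float64(0.015))
(118, 75) (268, 290) (array([0.165, 0.373, 0.326]), np.float64(0.0))
(110, 60) (300, 240) (array([0.16 , 0.338, 0.37 ]), np.float64(0.007))
(110, 60) (268, 290) (array([0.145, 0.392, 0.357]), np.float64(0.007))
side 0.91 [198.9, 236.0, 223.3, 251.7]
  dish [0.3698 0.0651] 0.84
side 0.8 [253.9, 186.0, 272.9, 201.2]
  dish [0.5225 0.3139] 0.82
side 0.54 [156.1, 203.9, 177.6, 222.7]
  dish [0.2636 0.2278] 0.84
wrist 0.96 [495.2, 79.1, 536.4, 128.0]
  dish [0.524  0.3113] 1.4
```

View pics/i_side.png

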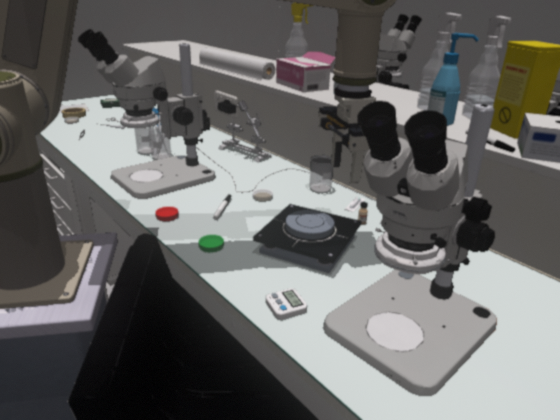

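View pics/i_crop.png

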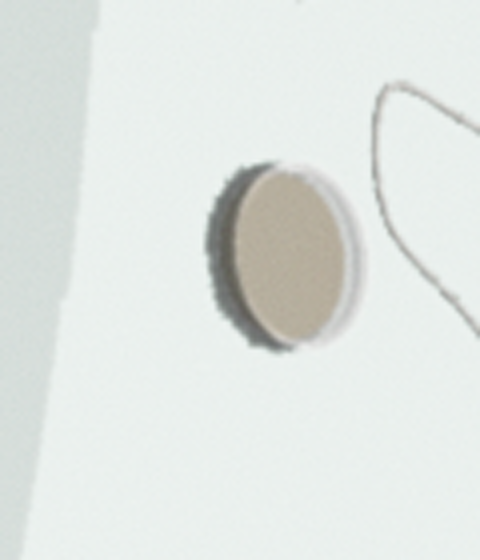

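Call:
{"api": "send_rows", "payload": {
  "series": [
    [0,0,0,-10,0,40,90],
    [0,0,0,-22,3,95,90],
    [0,0,0,-35,6,150,90],
    [0,0,0,-47,9,205,90],
    [0,0,0,-58,12,255,90],
    [0,0,0,-64,15,282,90],
    [0,0,0,-64,15,282,90],
    [0,0,0,-64,15,282,90]
  ]
}}

```text
clock: 15.45
eef_pos: [0.5761, 0.3169, 0.1594]
eef_rot: [[0.993, 0.002, -0.114], [0.114, -0.001, 0.993], [0.002, -1.0, -0.001]]
force: [0.1, 0.1, -0.1]
finger_gap: 0.0902
```

Run:
```python
from m import *
iw=img("wrist","j_wrist"); o=telemetry.get_obs(); print(o["clock"],o["eef_pos"],o["eef_rot"].round(3),o["q"].round(2))
a=np.linspace(0,2*np.pi,121)[:-1]
c=np.array([.524,.311])
g=proj(iw,"wrist",np.array([[*c,.015]])); print(g)
for pol in(-1,1):
  for z in(.015,):
    E=edges(iw,"wrist",c,z,.028,a,-.008,.008,pol); print(pol,fitc(E),len(E))
for d in spotter.trace("wrist","dish")[:2]:
    px=ellc(d["pixels"]); i=iw
    def cost(v):
        P=np.concatenate([np.stack([v[0]+.0295*np.cos(a),v[1]+.0295*np.sin(a),0*a+z],1) for z in(.0,.015)])
        h=cv2.convexHull(proj(i,"wrist",P).astype(np.float32))
        return np.mean([abs(cv2.pointPolygonTest(h,(float(x),float(y)),True)) for x,y in px])
    from scipy.optimize import minimize
    s=minimize(cost,c,method="Nelder-Mead"); print(d["conf"],d["rect"],s.x.round(4),round(s.fun,2))
print([(d["xy"],onz(iw,"wrist",d["xy"],0).round(4)) for d in spotter.pinpoint("wrist","dish")[:1]])
```

```text
15.5 [0.57630373 0.31645552 0.15949788] [[ 0.994  0.002 -0.113]
 [ 0.113 -0.     0.994]
 [ 0.002 -1.    -0.001]] [ 0.42  0.31  1.39 -0.    1.44 -1.26]
[[282.08661944 144.08899217]]
-1 (array([0.52460983, 0.30940851, 0.02881918]), np.float64(0.0008031188447842333)) 39
1 (array([0.52519958, 0.30669074, 0.0271116 ]), np.float64(0.001459043544756759)) 118
0.93 [56.6, 0.2, 100.9, 22.7] [0.3689 0.0587] 4.87
[([85.1, 2.0], array([0.3716, 0.0646, 0.    ]))]
```

View pics/j_wrist.png

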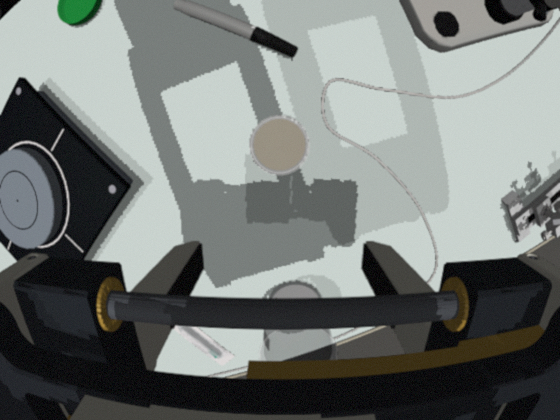

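Call:
{"api": "send_rows", "payload": {
  "series": [
    [0,0,0,-26,30,-1,90],
    [0,0,0,-52,65,-2,90],
    [0,0,0,-52,105,-2,90],
    [0,0,0,-52,135,-2,90],
    [0,0,0,-52,147,-2,90],
    [0,0,0,-52,153,-2,90],
    [0,0,0,-52,154,-2,90],
    [0,0,0,-52,154,-2,90],
    [0,0,0,-52,154,-2,70],
    [0,0,0,-52,154,-2,60],
    [0,0,0,-52,154,-2,50],
    [0,0,0,-52,154,-2,50],
    [0,0,0,-52,154,-2,50],
    [0,0,0,-52,154,-2,50]
  ],
  "grip_force": 6
}}

```text
clock: 17.35
eef_pos: [0.5253, 0.3085, 0.0056]
eef_rot: [[0.994, 0.002, -0.113], [0.113, -0.0, 0.994], [0.002, -1.0, -0.0]]
force: [0.1, 0.1, 0.8]
finger_gap: 0.0575
```

Run:
```python
from m import *
iw=img("wrist","k_wrist"); o=telemetry.get_obs(); print(o["clock"],o["eef_pos"],o["eef_rot"].round(3),o["finger_gap"],o["force"])
```

```text
17.4 [0.52531179 0.30849645 0.00559553] [[ 0.994  0.002 -0.113]
 [ 0.113 -0.     0.994]
 [ 0.002 -1.    -0.   ]] 0.05787450069245156 [-0.90159348 -0.38601092  0.17052933]
```

View pics/k_wrist.png

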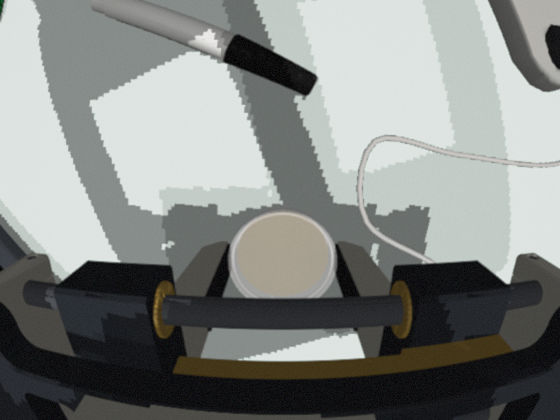

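```bash
cat > dish.py <<'E'
from m import *
import sys
def dishfit(iw,o,zb):
    P0=o["eef_pos"]; a=np.linspace(0,2*np.pi,181)[:-1]; c=P0[:2].copy(); R=o["eef_rot"]
    uv=[(282,212)]
    D={}
    for z,r,p,nm in((zb+.015,.0295,-1,"rim out"),(zb+.015,.027,1,"x")):
        pass
    # manual: top (far, -tool x) rim apex and lateral extremes
    return None
E
python3 - <<'E'
from m import *
iw=img("wrist"); o=telemetry.get_obs(); P0=o["eef_pos"]
f=iw["frame"]; cv2.imwrite("pics/k_crop.png",cv2.resize(f[195:310,210:355],None,fx=5,fy=5,interpolation=cv2.INTER_CUBIC))
# overlay dish models at offsets
v=f.copy(); v=cv2.resize(v,None,fx=5,fy=5,interpolation=cv2.INTER_CUBIC)
a=np.linspace(0,2*np.pi,200); R=o["eef_rot"]
for dx,col in((0,(0,0,255)),(-.004,(0,200,0)),(.004,(255,0,0))):
    c=P0[:2]+R[:2,0]*dx
    for z in(.015,0.0):
        p=proj(iw,"wrist",np.stack([c[0]+.0295*np.cos(a),c[1]+.0295*np.sin(a),0*a+z],1))
        cv2.polylines(v,[np.round((p+.5)*5).astype(int)],True,col,1)
cv2.imwrite("pics/k_over.png",v[195*5:310*5,210*5:355*5])
E
```

```text
(no output)
```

View pics/k_over.png

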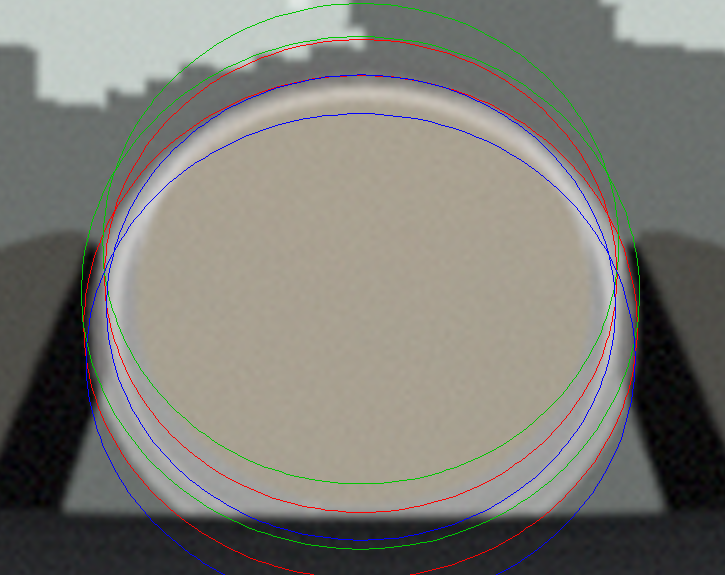

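Call:
{"api": "send_rows", "payload": {
  "series": [
    [0,0,0,0,-10,0,50],
    [0,0,0,0,-35,0,50],
    [0,0,0,0,-70,0,50],
    [0,0,0,0,-105,0,50],
    [0,0,0,4,-120,-30,50],
    [0,0,0,9,-120,-70,50],
    [0,0,0,14,-120,-110,50],
    [0,0,0,19,-120,-150,50],
    [0,0,0,24,-120,-190,50],
    [0,0,0,29,-120,-230,50],
    [0,0,0,34,-120,-262,50],
    [0,0,0,36,-120,-280,50],
    [0,0,0,36,-105,-280,50],
    [0,0,0,36,-90,-280,50],
    [0,0,0,36,-80,-280,50],
    [0,0,0,36,-80,-280,50],
    [0,0,0,36,-80,-280,50]
  ]
}}

```text
clock: 19.58
eef_pos: [0.5926, 0.0348, 0.0859]
eef_rot: [[0.994, 0.002, -0.113], [0.113, -0.0, 0.994], [0.002, -1.0, -0.0]]
force: [-0.3, 0.3, 0.4]
finger_gap: 0.0577
```

Run:
```python
from m import *
iw=img("wrist","l_wrist"); i=img("side"); o=telemetry.get_obs(); print(o["clock"],o["eef_pos"],o["eef_rot"].round(3),o["finger_gap"],o["force"])
cv2.imwrite("pics/l_side.png",cv2.resize(i["frame"][180:290,240:380],None,fx=5,fy=5,interpolation=cv2.INTER_CUBIC))
```

```text
19.675 [0.59298042 0.03452421 0.08646916] [[ 0.994  0.003 -0.113]
 [ 0.113 -0.     0.994]
 [ 0.003 -1.    -0.   ]] 0.057326539226543925 [0.49753502 1.21485535 0.20494924]
```

View pics/l_wrist.png

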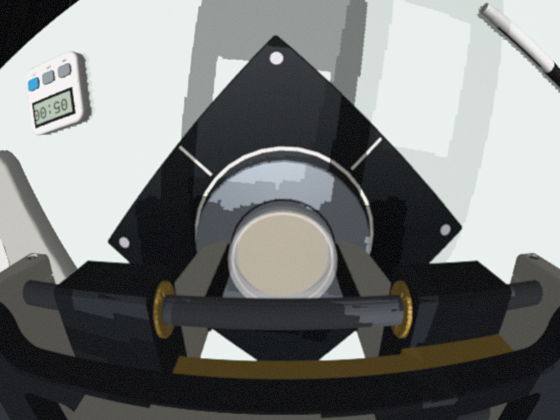

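View pics/l_side.png

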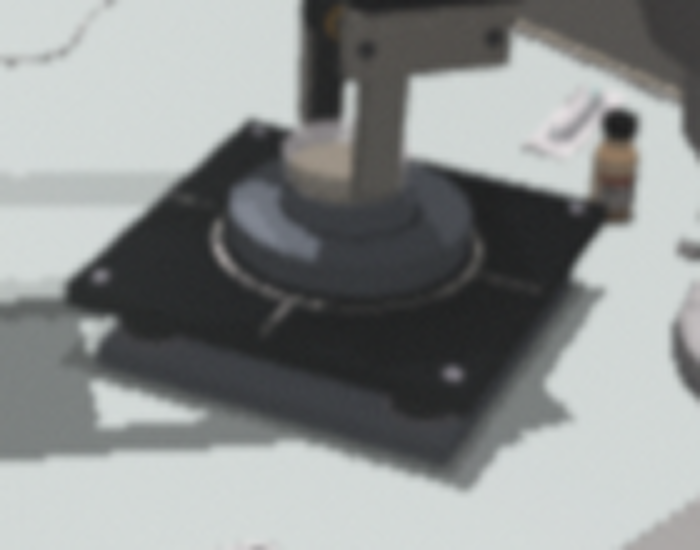

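Run:
```python
from m import *
a=np.linspace(0,2*np.pi,200); 
S=img("side"); W=img("wrist"); o=telemetry.get_obs(); R=o["eef_rot"]; P0=o["eef_pos"]; zb=P0[2]-.0056
for nm,im,(x0,y0,x1,y1),k in(("side",S,(270,185,350,250),9),("wrist",W,(190,140,380,310),4)):
    v=cv2.resize(im["frame"],None,fx=k,fy=k,interpolation=cv2.INTER_CUBIC)
    def circ(c,z,r,col):
        p=proj(im,nm,np.stack([c[0]+r*np.cos(a),c[1]+r*np.sin(a),0*a+z],1)); cv2.polylines(v,[np.round((p+.5)*k).astype(int)],True,col,1)
    for dx,col in((-.002,(0,200,0)),(.003,(0,0,255))):
        c=P0[:2]+R[:2,0]*dx
        for z in(zb,zb+.015): circ(c,z,.0295,col)
    for r in(.055,.0325): circ((.5957,.0352),.067,r,(255,255,0))
    cv2.imwrite(f"pics/n_{nm}.png",v[y0*k:y1*k,x0*k:x1*k])
```

```text
(no output)
```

View pics/n_side.png

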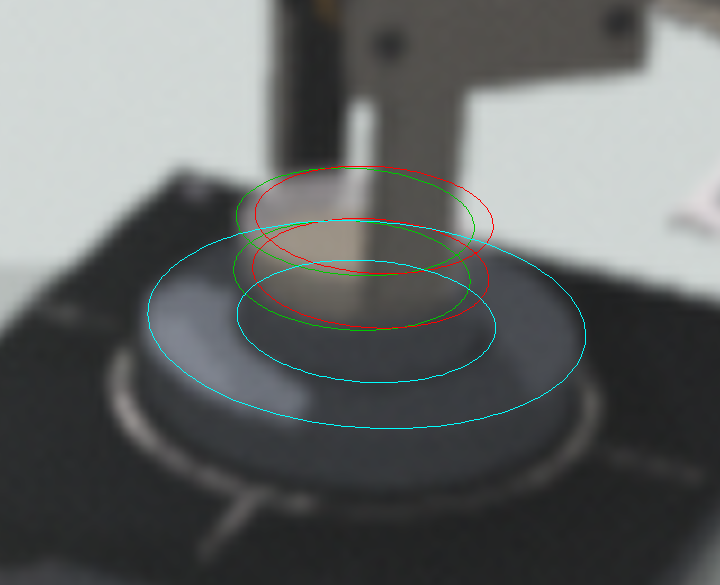

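View pics/n_wrist.png

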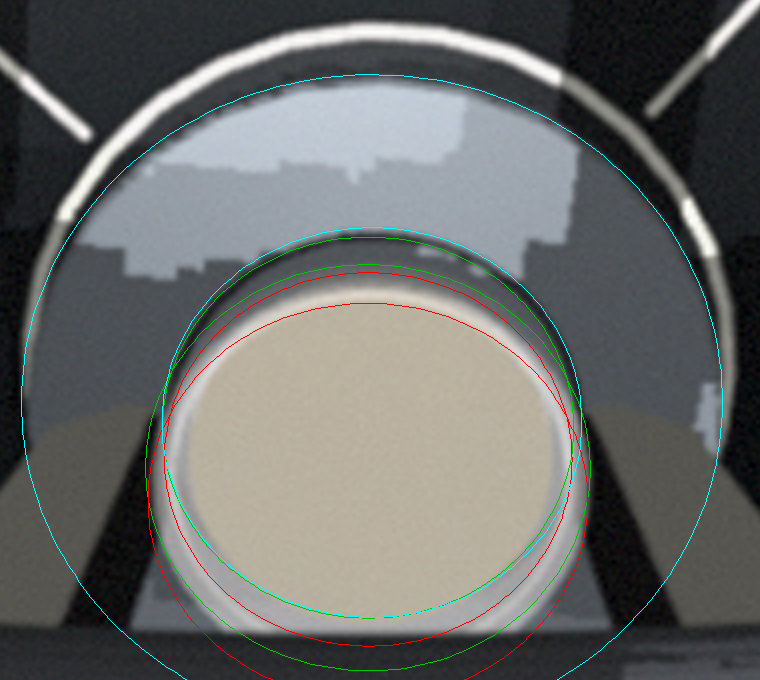

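Call:
{"api": "send_rows", "payload": {
  "series": [
    [0,0,0,1,3,0,50],
    [0,0,0,1,6,0,50],
    [0,0,0,1,8,0,50],
    [0,0,0,1,10,0,50],
    [0,0,0,1,11,0,50],
    [0,0,0,1,12,0,50],
    [0,0,0,1,12.5,0,50],
    [0,0,0,1,12.5,0,50],
    [0,0,0,1,12.5,0,50]
  ]
}}

```text
clock: 20.9
eef_pos: [0.594, 0.0345, 0.074]
eef_rot: [[0.994, 0.003, -0.113], [0.113, -0.0, 0.994], [0.003, -1.0, -0.0]]
force: [-0.1, -0.1, -0.1]
finger_gap: 0.0577
```

Run:
```python
from m import *
F=[]
for k in range(5): S=img("side"); F.append(telemetry.get_obs()["force"])
W=img("wrist","p_wrist"); o=telemetry.get_obs(); print(o["clock"],o["eef_pos"],o["finger_gap"],np.mean(F,0))
cv2.imwrite("pics/p_side.png",cv2.resize(S["frame"][185:250,270:350],None,fx=9,fy=9,interpolation=cv2.INTER_CUBIC))
```

```text
21.2 [0.59395327 0.03446953 0.07394389] 0.058042663578006734 [-0.16035295  0.12554898 -0.06857105]
```

View pics/p_side.png

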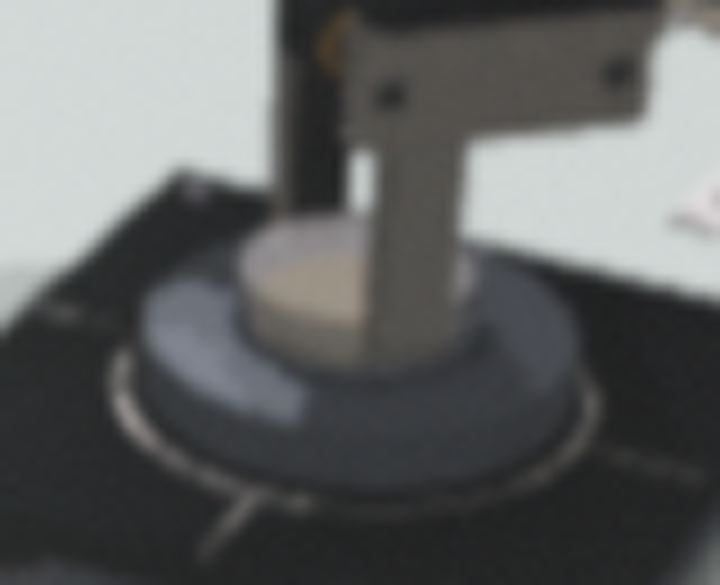

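View pics/p_wrist.png

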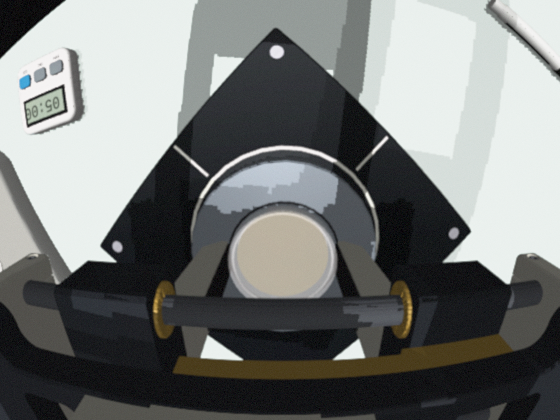

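Call:
{"api": "send_rows", "payload": {
  "series": [
    [0,0,0,0,0.5,0,50],
    [0,0,0,0,1,0,50],
    [0,0,0,0,1.4,0,50],
    [0,0,0,0,1.4,0,50],
    [0,0,0,0,1.4,0,50]
  ]
}}

```text
clock: 21.82
eef_pos: [0.594, 0.0345, 0.0725]
eef_rot: [[0.994, 0.003, -0.113], [0.113, -0.0, 0.994], [0.003, -1.0, -0.0]]
force: [-0.1, -0.7, -0.4]
finger_gap: 0.0577
```

Run:
```python
from m import *
F=[]
for k in range(6): S=img("side"); F.append(telemetry.get_obs()["force"])
o=telemetry.get_obs(); print(o["clock"],o["eef_pos"],o["finger_gap"],np.mean(F,0))
```

```text
22.125 [0.59398728 0.03449446 0.07256963] 0.057670601090136706 [ 0.05866741  0.12958711 -0.57557974]
```

Call:
{"api": "send_rows", "payload": {
  "series": [
    [0,0,0,0,0,0,60],
    [0,0,0,0,0,0,65],
    [0,0,0,0,0,0,75],
    [0,0,0,0,0,0,90],
    [0,0,0,0,0,0,90],
    [0,0,0,0,-10,0,90],
    [0,0,0,5,-40,0,90],
    [0,0,0,30,-80,0,90],
    [0,0,0,60,-120,0,90],
    [0,0,0,75,-120,0,90],
    [0,0,0,75,-120,0,90],
    [0,0,0,75,-120,0,90]
  ]
}}

```text
clock: 23.62
eef_pos: [0.6671, 0.0429, 0.192]
eef_rot: [[0.994, 0.001, -0.113], [0.113, -0.0, 0.994], [0.001, -1.0, -0.0]]
force: [0.0, -0.4, -0.1]
finger_gap: 0.0899
```

Run:
```python
from m import *
from scipy.optimize import minimize
W=img("wrist","q_wrist"); S=img("side"); o=telemetry.get_obs(); print(o["clock"],o["eef_pos"],o["finger_gap"])
cv2.imwrite("pics/q_side.png",cv2.resize(S["frame"][185:250,270:350],None,fx=9,fy=9,interpolation=cv2.INTER_CUBIC))
m0=np.array([.5955,.0365]); ms=[]
for d in ([-.0182,.1164],[.1164,.0181],[.0182,-.1164]):
    u=proj(W,"wrist",np.array([*(m0+d),.047]))[0]; b=blob(W["frame"],u); ms.append(onz(W,"wrist",b,.047)[:2]-d)
print("mark",np.round(ms,4))
a=np.linspace(0,2*np.pi,121)[:-1]; c=m0
for k in range(2): E=edges(W,"wrist",c,.067,.0325,a,-.0025,.0025,-1); E=E[E[:,3]>1.5]; v,e=fitc(E); print("circle",v.round(4),e,len(E))
E=edges(W,"wrist",c,.067,.055,a,-.006,.006,-1); print("outer",fitc(E))
for d in spotter.trace("wrist","dish")[:3]: 
    r=d["rect"]; print(d["conf"],np.round(r,1)); px=ellc(d["pixels"])
    def cost(v):
        P=np.concatenate([np.stack([v[0]+.0295*np.cos(a),v[1]+.0295*np.sin(a),0*a+z],1) for z in(.067,.082)])
        h=cv2.convexHull(proj(W,"wrist",P).astype(np.float32))
        return np.mean([abs(cv2.pointPolygonTest(h,(float(x),float(y)),True)) for x,y in px])
    s=minimize(cost,m0,method="Nelder-Mead"); print(" dish",s.x.round(4),round(s.fun,2))
u=proj(W,"wrist",np.array([*m0,.07]))[0].astype(int); cv2.imwrite("pics/q_crop.png",cv2.resize(W["frame"][u[1]-75:u[1]+75,u[0]-85:u[0]+85],None,fx=4,fy=4,interpolation=cv2.INTER_CUBIC))
```

```text
23.725 [0.66706145 0.04289776 0.1919698 ] 0.0902419003489109
mark [[0.5956 0.0363]
 [0.5953 0.0366]
 [0.5955 0.0366]]
circle [0.5959 0.0359 0.0308] 0.00019828069779412194 57
circle [0.5959 0.0359 0.0308] 0.00019828069779412194 57
outer (array([0.59547892, 0.03646084, 0.05757333]), np.float64(0.0001844957636908953))
0.75 [251.4  87.6 320.1 154.2]
 dish [0.5943 0.0353] 1.28
```

View pics/q_crop.png

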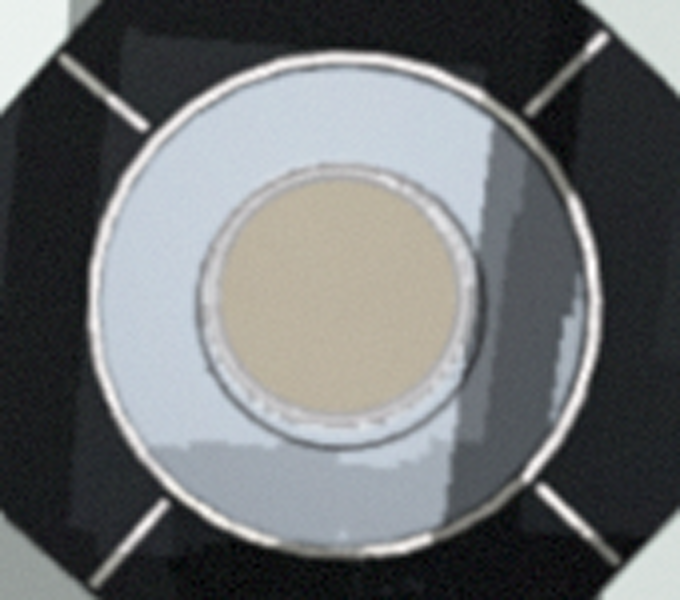

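View pics/q_side.png

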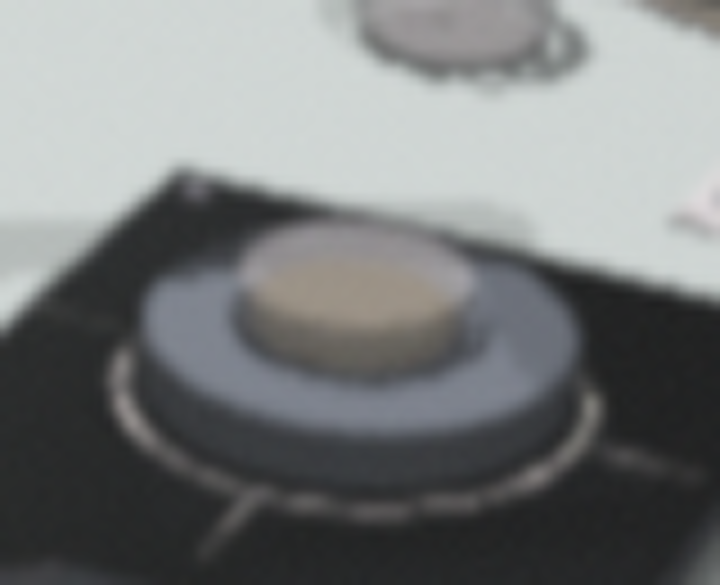

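The disc fills the ring evenly, and the dish sits inside the dark circle about 2 mm off-centre. The gripper is clear of everything.

```bash
python3 -c "
from station import workorder; print(workorder.job_done())"
```

```text
the job is handed in; nothing more can be done
None
```

I centred the disc on the mark and set the petri dish in the middle of it. I handed the job in at about 24 s of the 72 s allowed; the hand-in gave no verdict.

- **Disc:** I pushed it from the far side with both open fingertips, only as far as needed, then let the plate spring back slowly. One side was enough. The push force read about 3 to 4 N on a noisy sensor (limit 10 N). Afterwards the disc rested about 0.8 mm from the mark by the ring and screws, and about 0.7 mm after the dish was placed (limit 3 mm).
- **Dish:** I gripped the cream dish on the bench, lowered it until it touched the disc, released it and moved the arm clear. In the last wrist picture it sits inside the dark circle, about 2 mm from the disc's centre (limit 7 mm). The side view also shows it flat and centred.
- **Disagreements:** While I held the dish, the wrist and side cameras disagreed by several millimetres along the direction away from the robot. I placed it between the two estimates and checked the result against the circle. Close to the finished position, the ring fit and the screws also differed by about 1.5 mm; they agreed once the arm was clear.
- **Other objects:** My planned paths kept clear of the vial, beaker and timer. I did not measure their positions again at the end.

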